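# Shut the battery box and hold its locking pin through both bushings

## Task

Slide the cover of the battery box fully shut, so that the bushing on the cover stands over the bushing on the box. Then take the long pin out of the wooden stand, thread it from above through the upper and then the lower bushing, and finish still holding it there upright in the gripper, with its tip standing out about 2 cm below the lower bushing and clear of the bench, so that I can clip it from below. Leave the short pin in the stand.

Things in the scene. Friction and masses are not known exactly. Their poses are not given: they have to be found in the camera images.
- box: open plywood battery box screwed to the bench, 140 (x) x 90 (y) x 70 mm high, low side rails to 81 mm; origin at the centre of its underside, on the bench, z up. Its sliding cover closes along the box's own +x and opens along -x. A flat aluminium fork at its +x end carries the lower bushing.
- cover (a joint): slide of the box's flat plywood cover, in m: 0 = fully shut (hard stop), grows up to 0.10 as it is open (it moves along the box's -x). Friction of about 2.5 N holds it where it is left. Cover top at 76 mm above the bench.
- tab_top (a point): centre of the top of the wooden finger tab standing on the cover, 114 mm above the bench; the tab is 12 mm thick (box x, the slide direction), 40 mm wide (box y), and stands 38 mm above the cover. It lies 20 mm to box -x of the cover's centre, moves with the cover; when shut it is at box x = -20 mm. Site axes as the box's.
- upper_bush (a point): centre of the upper mouth of the steel bushing carried in a fork at the +x end of the cover, 94 mm above the bench; moves with the cover, 115 mm from the tab along box +x. Vertical bore 15 mm, bushing 70 to 94 mm above the bench, mouth flared to 23 mm, outside 32 mm at the mouth. When the cover is shut it is exactly above the lower bushing.
- lower_bush (a point): centre of the underside of the steel bushing fixed to the box, 42 mm above the bench, at box x = +95 mm, y = 0. Vertical bore 15 mm, bushing 42 to 60 mm above the bench, upper mouth flared to 22 mm. Below it the bench is free.
- pin_long: loose steel locking pin, 60 to 130 g, standing upright in the stand: round shaft 12 mm thick and 105 mm long with a chamfered tip, under a square head 22 x 22 x 45 mm (sides along the pin's x and y). Origin at the centre of the tip, z up to the head; the tip starts 8 mm above the bench, the head from 113 to 158 mm. Its head stands higher than that of the short pin.
- pin_long_head (a point): centre of the long pin's square head, 127.5 mm above its tip
- pin_short: the other pin in the stand, to be left there: same but 60 mm shaft, head from 68 to 113 mm above the bench; origin at its tip
- stand: fixed wooden block 130 (x) x 50 (y) x 58 mm high with two holes 13.5 mm wide and 50 mm deep at x = -35 and +35 mm; either pin may be in either hole. Origin at the centre of its underside, on the bench.

How it is judged:
By the outcome, as a careful person would: the job done as asked, in the order asked, and still so for the second after the job is handed in, while the arm keeps its last pose, push and grip.
It also fails if it takes over 61 s, if anything falls off the work surface, if the arm or the gripper's body presses on something with over 40 N, if the wrist force passes 120 N, or if a joint passes its speed limit or range.

## Robot

A 6-joint arm with a two-finger parallel gripper is mounted at the origin on a cart in front of the work surface, level with it; the furniture and walls round the work are solid. World frame = base frame: x ahead of the robot, y to its left, z up, the work surface at z = 0. Lengths are in mm, angles in rad, forces in N, time in s.
With the tool pointing down it reaches from about 350 to 875 mm from the base axis. Payload 4.2 kg.
Tool frame: the origin (TCP) lies midway between the tips of the shut fingers; the grasp point (between the pads) lies 19 mm behind it (arm.tcp_to_grasp is the distance from the TCP to the grasp point, in mm); z points along the fingers, y is the line along which they close (so a half turn about z gives the same grasp; the last joint's range is limited). The gripper opens to 85 mm and grips with 20 to 120 N. Pads are 22 mm wide; open, the fingers measure 114 mm over their backs; the gripper's body (76 mm by 85 mm) begins 54 mm behind the grasp point. The pads swing forward as they close: fully open they stand 13 mm farther back than shut.
Start: joints at [-0.957, 0.385, 0.008, 0, -1.194, -0.259], TCP at [217.141, -586.045, 208.912] pointing down, gripper open.
Joint ranges: [-3.14, 3.14], [-1.21, 2.06], [-1.07, 1.41], [-3.16, 2.05], [-2.99, -0.16], [-3.1, 3.1]. Speed limits (rad/s): [2.79, 2.79, 3.14, 3.14, 3.14, 3.14].

## Interface

Orientations are given as a unit quaternion [x, y, z, w].
In Python, from bench import arm, imaging, job, models gives the robot as it stands.
- The arm moves only by the tool arm_command, never from a script. Its argument "rows" is a list of rows, each an object with "grip": the opening, from 0 (shut) to 1 (fully open); "linear": the shift along the tool's x, y, z in mm, a list of three; "rot": the turn, a rotation vector about the tool's x, y, z in rad, a list of three. In form: [{"grip": grip, "linear": [tx, ty, tz], "rot": [rx, ry, rz]}, ...]. A call has 1 to 10 rows; each row is the pose to reach, as a shift and turn from the pose commanded when the call began, along the tool's axes at that moment; what a row does not reach only later rows make up. A row lasts 1/8 s, in which the tool goes at most 62.5 mm and 10.7 degrees, less where a joint would pass 70% of its speed; a pose out of reach is approached as far as the arm can. A call with a gripper value outside its range is refused whole. The fingers move at their own pace and stop on an object; the grip force is fixed at half the most. Time passes only in rows, so rows that repeat a pose let the fingers close. It gives the time, the measured TCP pose, the force, the opening and the grip force at its end, in the units of the state.
- arm.read_state(): the state, without advancing time (a new reading comes with each control period).
- imaging.get_image(name): name is "side" or "top" or "wrist"; returns a dict with "frame" (480x640x3 uint8, red, green, blue), "fx", "fy", "cx", "cy" (pixels), "extrinsics" (4x4, takes a point from world to camera coordinates); the wrist camera has in their place "T_tool_cam" (4x4, takes a point from camera to tool coordinates, whose origin is the TCP and whose axes are the flange's). Camera axes: x right, y down, z forward; pixel columns grow to the right and rows downward; lengths in mm; the calibration is good to about 2 mm. A picture is of the moment at which its call begins: read the wrist's pose just before it. There is no depth.
- job.job_done(): hands the job in; it is judged then, once.
Trained networks look in a picture, given as the dict that the camera call returned (one of the last four; its "shot" number tells which), for a name from the list of things; names that differ only in an ending like _2 or _b are one class to them, and where a whole thing is asked for, a point or a joint stands for the part that bears it (a point fixed in the world has none). Each returns a list of dicts, best first, with "score" (0 to 1); they miss things now and then, are a little off and sometimes report something else, mostly with a low value. They report only what shows in the picture. A call takes as long as a camera call.
- models.spot_in(picture, query): "rect" ([left, top, right, bottom] in pixels, round what is visible of it).
- models.tip_of(picture, query): "pixel" ([column, row] in pixels: a listed point, or the origin of a listed thing).
The state is a dict: "clock": time; "joints": joint angles; "joint_vel": joint speeds; "joint_efforts": joint torques, N m; "position": TCP position; "ee_rot": TCP orientation; "contact_force": force on the tool from outside, world axes, zero at the start; "wrist_torque": the same for the moment, N m; "gripper_width": finger opening in mm; "grasp_force": force on a finger pad.
Only numpy, scipy, OpenCV 4.12 (cv2) and the standard library are available. Lean on these libraries where they do the work, as an engineer would, in place of code of your own. Each camera call takes 0.05 s, during which the arm holds its last target. There are 200 camera calls.

## Working session

There is one attempt and no reset: what is moved stays moved. The work goes in short steps, Python scripts to look and compute and a tool call to move; the robot and the scene stay as the last step left them, time stands still between calls to the robot, and variables do not carry over. Pictures are saved under pics/ and viewed, at most 10 in all, crops included, and the job is handed in when it is done.

Besides the shell and the picture viewer there is one more tool, called by a JSON object that holds its "method" and its "body". arm_command: Moves the arm, as the interface text tells. Its arguments: {"type":"object","properties":{"rows":{"type":"array"}},"required":["rows"]}

```bash
mkdir -p pics; cat > h.py <<'E'
import numpy as np, cv2
from bench import arm, imaging, job, models
from scipy.spatial.transform import Rotation as R
def ray(p,px,T_wt=None):
    d=np.array([(px[0]-p['cx'])/p['fx'],(px[1]-p['cy'])/p['fy'],1.])
    if 'extrinsics' in p and p['extrinsics'] is not None: M=np.linalg.inv(np.array(p['extrinsics']))
    else: M=T_wt@np.array(p['T_tool_cam'])
    return M[:3,3],M[:3,:3]@d
def atz(p,px,z,T=None):
    o,d=ray(p,px,T); return o+d*(z-o[2])/d[2]
def Ttool(s):
    T=np.eye(4);T[:3,:3]=R.from_quat(s['ee_rot']).as_matrix();T[:3,3]=s['position'];return T
def save(p,n): cv2.imwrite('pics/'+n,p['frame'][:,:,::-1])
E
python3 - <<'E'
from h import *
np.set_printoptions(precision=1,suppress=True)
s=arm.read_state();print(s);print(R.from_quat(s['ee_rot']).as_matrix())
Z=dict(tab_top=114,upper_bush=94,lower_bush=42,pin_long_head=135.5,pin_long=8,pin_short=8,stand=0,box=0)
for c in['top','side','wrist']:
    T=Ttool(s);p=imaging.get_image(c);save(p,c+'0.png')
    for q,z in Z.items():
        for r in models.tip_of(p,q)[:2]: print(c,q,round(r['score'],2),np.array(r['pixel']),atz(p,r['pixel'],z,T))
E
```

```text
{'clock': 0.0, 'joints': array([-1. ,  0.4,  0. , -0. , -1.2, -0.3]), 'joint_vel': array([ 0.,  0., -0., -0.,  0., -0.]), 'joint_efforts': array([ -0. , -39.2,  18.8,   4.2,  -0. ,  -0. ]), 'position': array([ 216.9, -585.5,  207.8]), 'ee_rot': array([-0.2,  1. ,  0. , -0. ]), 'contact_force': array([-0.3, -0.5,  0.4]), 'wrist_torque': array([-0.,  0., -0.]), 'grasp_force': 0.0, 'gripper_width': 85.18831752544322}
[[-0.9 -0.3 -0. ]
 [-0.3  0.9  0. ]
 [ 0.   0.  -1. ]]
top tab_top 0.74 [205.7 207.8] [568.7 121.9 114. ]
top upper_bush 0.69 [268.  226.3] [539.9  13.2  94. ]
top lower_bush 0.44 [405.4 266.2] [ 475.9 -237.    42. ]
top lower_bush 0.4 [253.1 228. ] [545.   46.2  42. ]
top pin_long_head 0.71 [298.2 243.7] [503.3 -43.3 135.5]
top pin_long_head 0.48 [416.7 222.9] [ 540.9 -245.5  135.5]
top pin_long 0.66 [408.7 227.3] [ 554.3 -248.1    8. ]
top pin_short 0.51 [404.1 267.5] [ 476.9 -238.6    8. ]
top stand 0.8 [406.9 249.3] [ 512.8 -245.3    0. ]
top stand 0.49 [267.1 227.6] [552.8  24.3   0. ]
top box 0.58 [256.2 229.3] [549.3  45.4   0. ]
side tab_top 0.63 [357.8 205.3] [567.9 131.6 114. ]
side upper_bush 0.75 [342.9 235.3] [533.5  28.5  94. ]
side upper_bush 0.39 [332.5 364.3] [ 510.8 -343.8   94. ]
side lower_bush 0.64 [333.4 276.8] [514.3 -44.7  42. ]
side pin_long_head 0.91 [360.5 297.1] [ 551.9 -247.6  135.5]
side stand 0.86 [332.  362.2] [ 511.1 -236.3    0. ]
side box 0.73 [348.4 271.6] [547.   42.6   0. ]
```

View pics/top0.png

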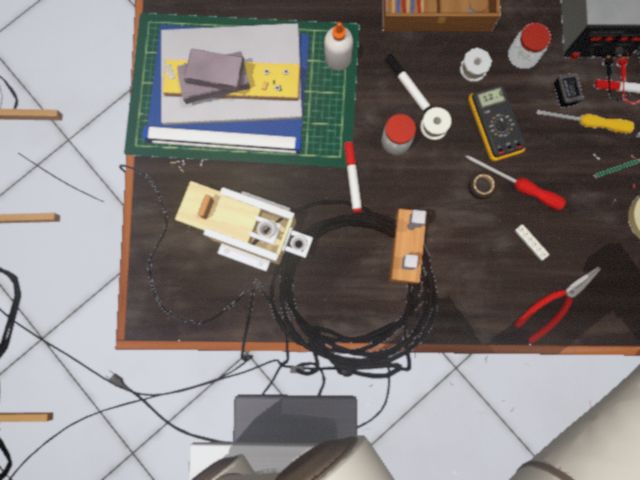

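View pics/side0.png

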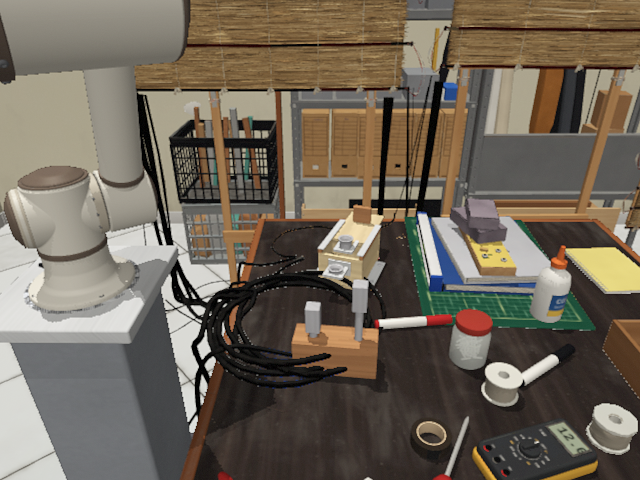

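```bash
cat >> h.py <<'E'
def plan(pos,yaw,s=None):
    """tool shift and turn to TCP pos with tool z down and tool y at world angle yaw (mod pi)"""
    s=s or arm.read_state();M=Ttool(s)[:3,:3];best=None
    for k in(0,np.pi):
        y=np.array([np.cos(yaw+k),np.sin(yaw+k),0]);z=np.array([0,0,-1.])
        G=np.column_stack([np.cross(y,z),y,z]);rv=R.from_matrix(M.T@G).as_rotvec()
        if best is None or abs(s['joints'][5]+rv[2])<best[0]: best=(abs(s['joints'][5]+rv[2]),rv)
        print('  rot',rv.round(3),'j6',s['joints'][5])
    print('linear',(M.T@(np.array(pos)-s['position'])).round(1))
E
python3 - <<'E'
from h import *
np.set_printoptions(precision=1,suppress=True)
p=imaging.get_image('top');print(np.array(p['T_tool_cam']) if 'T_tool_cam' in p else '')
for n,px,z in[('tab',(206,206),114),('ub',(268,228.5),94),('lb',(298,242.5),60),('long',(418,216),158),('short',(410.5,261),113)]:print(n,atz(p,px,z))
p=imaging.get_image('side')
for n,px,z in[('tab',(362,207),114),('ub',(345,240),94),('lb',(337,267),60),('long',(360,283),158),('short',(313,305),113)]:print(n,atz(p,px,z))
print(np.array(imaging.get_image('wrist')['T_tool_cam']))
plan((550,70,250),np.arctan2(.96,.28))
E
```

```text
tab [572.  121.5 114. ]
ub [535.9  13.1  94. ]
lb [515.9 -39.1  60. ]
long [ 548.8 -244.6  158. ]
short [ 477.8 -237.2  113. ]
tab [576.5 122.6 114. ]
ub [537.1   8.4  94. ]
lb [521.1 -38.   60. ]
long [ 550.5 -244.6  158. ]
short [ 481.9 -236.4  113. ]
[[  -0.    -1.    -0.3   76.3]
 [   1.    -0.    -0.     0.3]
 [   0.    -0.3    1.  -164.6]
 [   0.     0.     0.     1. ]]
  rot [ 0.  -0.   0.6] j6 -0.2585891430915583
  rot [ 0.   0.  -2.5] j6 -0.2585891430915583
linear [-540.   499.5  -41.1]
```

{"method": "arm_command", "body": {"rows": [{"grip": 1, "linear": [-54, 50, -41], "rot": [0, 0, 0.06]}, {"grip": 1, "linear": [-95, 88, -41], "rot": [0, 0, 0.12]}, {"grip": 1, "linear": [-135, 125, -41], "rot": [0, 0, 0.18]}, {"grip": 1, "linear": [-175, 162, -41], "rot": [0, 0, 0.24]}, {"grip": 1, "linear": [-216, 200, -41], "rot": [0, 0, 0.3]}, {"grip": 1, "linear": [-256, 237, -41], "rot": [0, 0, 0.36]}, {"grip": 1, "linear": [-297, 275, -41], "rot": [0, 0, 0.42]}, {"grip": 1, "linear": [-337, 312, -41], "rot": [0, 0, 0.48]}, {"grip": 1, "linear": [-378, 350, -41], "rot": [0, 0, 0.54]}, {"grip": 1, "linear": [-418, 387, -41], "rot": [0, 0, 0.6]}]}}

```text
clock: 2.75
position: [475.3, -76.1, 250.4]
ee_rot: [0.123, 0.992, 0.0, 0.001]
contact_force: [0.5, -0.6, -0.0]
gripper_width: 85.4
grasp_force: 0.0
```

```bash
python3 - <<'E'
from h import *
plan((550,70,250),np.radians(71.6))
E
```

```text
rot [0.    0.001 0.074] j6 -1.9972878725130496
  rot [-2.000e-03  1.000e-03 -3.067e+00] j6 -1.9972878725130496
linear [-36.8 159.9   0.4]
```

{"method": "arm_command", "body": {"rows": [{"grip": 1, "linear": [-12, 50, 0], "rot": [0, 0, 0.037]}, {"grip": 1, "linear": [-24, 105, 0], "rot": [0, 0, 0.074]}, {"grip": 1, "linear": [-37, 160, 0], "rot": [0, 0, 0.074]}, {"grip": 1, "linear": [-37, 160, 0], "rot": [0, 0, 0.074]}, {"grip": 1, "linear": [-37, 160, 0], "rot": [0, 0, 0.074]}]}}

```text
clock: 3.38
position: [549.1, 68.2, 249.7]
ee_rot: [0.159, 0.987, -0.0, -0.0]
contact_force: [-0.8, 0.3, 0.8]
gripper_width: 85.5
grasp_force: 0.0
```

```bash
python3 - <<'E'
from h import *
np.set_printoptions(precision=1,suppress=True)
s=arm.read_state();T=Ttool(s);p=imaging.get_image('wrist');save(p,'w1.png')
print(s['position'])
for q,z in dict(tab_top=114,upper_bush=94,lower_bush=42).items():
    for r in models.tip_of(p,q)[:2]: print(q,round(r['score'],2),np.array(r['pixel']),atz(p,r['pixel'],z,T))
E
```

```text
[549.1  68.2 249.7]
tab_top 0.9 [386.2 227.6] [575.4 125.3 114. ]
upper_bush 0.71 [268.3 221.6] [539.5  18.7  94. ]
upper_bush 0.62 [219.7 207.8] [511.7 -21.3  94. ]
lower_bush 0.78 [220.7 207. ] [516.9 -38.3  42. ]
```

View pics/w1.png

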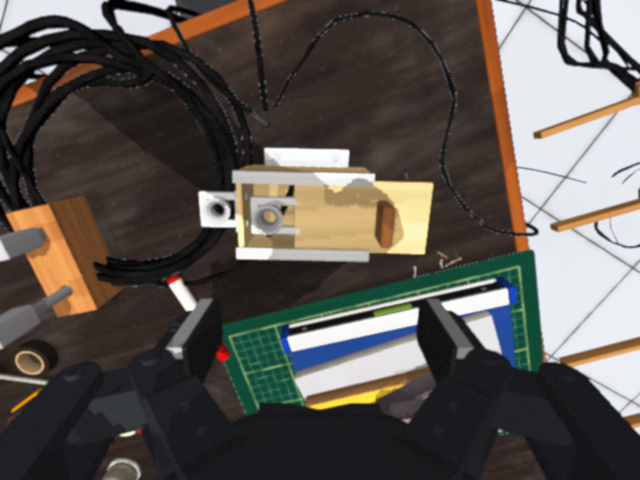

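```bash
python3 - <<'E'
from h import *
plan((575,124.5,84),np.radians(71))
E
```

```text
rot [0.    0.    0.011] j6 -2.306378462812874
  rot [-1.000e-03  0.000e+00 -3.131e+00] j6 -2.306378462812874
linear [ -6.5  62.5 166.3]
```

{"method": "arm_command", "body": {"rows": [{"grip": 1, "linear": [-3, 30, 20], "rot": [0, 0, 0.01]}, {"grip": 1, "linear": [-6.5, 62.5, 60], "rot": [0, 0, 0.01]}, {"grip": 1, "linear": [-6.5, 62.5, 110], "rot": [0, 0, 0.01]}, {"grip": 1, "linear": [-6.5, 62.5, 145], "rot": [0, 0, 0.01]}, {"grip": 1, "linear": [-6.5, 62.5, 166], "rot": [0, 0, 0.01]}, {"grip": 0.6, "linear": [-6.5, 62.5, 166], "rot": [0, 0, 0.01]}, {"grip": 0.4, "linear": [-6.5, 62.5, 166], "rot": [0, 0, 0.01]}, {"grip": 0, "linear": [-6.5, 62.5, 166], "rot": [0, 0, 0.01]}, {"grip": 0, "linear": [-6.5, 62.5, 166], "rot": [0, 0, 0.01]}, {"grip": 0, "linear": [-6.5, 62.5, 166], "rot": [0, 0, 0.01]}]}}

```text
clock: 4.82
position: [575.7, 125.8, 85.2]
ee_rot: [0.164, 0.986, 0.0, 0.001]
contact_force: [-1.9, -0.7, 4.4]
gripper_width: 9.9
grasp_force: 60.8
```

```bash
python3 - <<'E'
from h import *
s=arm.read_state();print(s)
E
```

```text
{'clock': 4.825, 'joints': array([ 4.89893085e-01,  4.38535184e-01, -2.46234879e-01,  3.53211999e-04,
       -8.84179802e-01, -2.39027165e+00]), 'joint_vel': array([-0.0014953 ,  0.00213365, -0.00074641,  0.00058544, -0.00020108,
        0.00018895]), 'joint_efforts': array([ -0.10335434, -35.92049718,  14.68364418,   3.26478973,
         0.31425708,   0.15756242]), 'position': array([575.72189483, 125.80462439,  85.20403682]), 'ee_rot': array([1.63935898e-01, 9.86470552e-01, 4.53735918e-04, 8.15575619e-04]), 'contact_force': array([-1.90335274, -0.73401818,  4.35138909]), 'wrist_torque': array([ 0.06283059,  0.39063652, -0.14818715]), 'grasp_force': 60.838247537612915, 'gripper_width': 9.865064343987529}
```

{"method": "arm_command", "body": {"rows": [{"grip": 0, "linear": [0, -5, 0], "rot": [0, 0, 0]}, {"grip": 0, "linear": [0, -12, 0], "rot": [0, 0, 0]}, {"grip": 0, "linear": [0, -20, 0], "rot": [0, 0, 0]}, {"grip": 0, "linear": [0, -28, 0], "rot": [0, 0, 0]}, {"grip": 0, "linear": [0, -36, 0], "rot": [0, 0, 0]}, {"grip": 0, "linear": [0, -43, 0], "rot": [0, 0, 0]}, {"grip": 0, "linear": [0, -48, 0], "rot": [0, 0, 0]}, {"grip": 0, "linear": [0, -52, 0], "rot": [0, 0, 0]}, {"grip": 0, "linear": [0, -54, 0], "rot": [0, 0, 0]}, {"grip": 0, "linear": [0, -54, 0], "rot": [0, 0, 0]}]}}

```text
clock: 6.08
position: [557.7, 75.2, 85.2]
ee_rot: [0.164, 0.986, 0.001, 0.0]
contact_force: [-3.9, 3.3, 7.9]
gripper_width: 9.8
grasp_force: 61.1
```

{"method": "arm_command", "body": {"rows": [{"grip": 0, "linear": [0, -2, 0], "rot": [0, 0, 0]}, {"grip": 0, "linear": [0, -4, 0], "rot": [0, 0, 0]}, {"grip": 0, "linear": [0, -6, 0], "rot": [0, 0, 0]}, {"grip": 0, "linear": [0, -7, 0], "rot": [0, 0, 0]}, {"grip": 0, "linear": [0, -7, 0], "rot": [0, 0, 0]}]}}

```text
clock: 6.7
position: [555.6, 69.2, 85.2]
ee_rot: [0.164, 0.986, 0.001, 0.001]
contact_force: [-3.9, 4.9, 7.1]
gripper_width: 9.6
grasp_force: 61.1
```

{"method": "arm_command", "body": {"rows": [{"grip": 0, "linear": [0, -1, 0], "rot": [0, 0, 0]}, {"grip": 0, "linear": [0, -2, 0], "rot": [0, 0, 0]}, {"grip": 0, "linear": [0, -3, 0], "rot": [0, 0, 0]}, {"grip": 0, "linear": [0, -3, 0], "rot": [0, 0, 0]}]}}

```text
clock: 7.2
position: [555.7, 69.1, 85.2]
ee_rot: [0.164, 0.986, 0.003, 0.002]
contact_force: [-3.8, 12.8, 6.0]
gripper_width: 9.6
grasp_force: 60.9
```

{"method": "arm_command", "body": {"rows": [{"grip": 0, "linear": [0, -1.5, 0], "rot": [0, 0, 0]}, {"grip": 0, "linear": [0, -3, 0], "rot": [0, 0, 0]}, {"grip": 0, "linear": [0, -3, 0], "rot": [0, 0, 0]}]}}

```text
clock: 7.58
position: [555.7, 69.0, 85.2]
ee_rot: [0.164, 0.987, 0.006, 0.003]
contact_force: [-5.0, 21.5, 4.8]
gripper_width: 9.7
grasp_force: 60.8
```

{"method": "arm_command", "body": {"rows": [{"grip": 0, "linear": [0, 4, 0], "rot": [0, 0, 0]}, {"grip": 1, "linear": [0, 4, 0], "rot": [0, 0, 0]}, {"grip": 1, "linear": [0, 4, 0], "rot": [0, 0, 0]}, {"grip": 1, "linear": [0, 4, 0], "rot": [0, 0, 0]}, {"grip": 1, "linear": [0, 4, 0], "rot": [0, 0, 0]}, {"grip": 1, "linear": [0, 4, -40], "rot": [0, 0, 0]}, {"grip": 1, "linear": [0, 4, -100], "rot": [0, 0, 0]}, {"grip": 1, "linear": [0, 4, -160], "rot": [0, 0, 0]}, {"grip": 1, "linear": [0, 4, -200], "rot": [0, 0, 0]}, {"grip": 1, "linear": [0, 4, -200], "rot": [0, 0, 0]}]}}

```text
clock: 8.82
position: [556.5, 66.1, 288.1]
ee_rot: [0.164, 0.986, 0.002, 0.004]
contact_force: [-0.1, 0.1, -0.1]
gripper_width: 85.5
grasp_force: 0.0
```

```bash
python3 - <<'E'
from h import *
np.set_printoptions(precision=1,suppress=True)
s=arm.read_state();T=Ttool(s);p=imaging.get_image('wrist');save(p,'w2.png')
print(s['position'])
for q,z in dict(tab_top=114,upper_bush=94,lower_bush=42,pin_long_head=135.5,stand=0).items():
    for r in models.tip_of(p,q)[:2]: print(q,round(r['score'],2),np.array(r['pixel']),atz(p,r['pixel'],z,T))
plan((515,-245,285),np.radians(71))
E
```

```text
[556.5  66.1 288.1]
tab_top 0.79 [321.5 213.8] [561.7  68.1 114. ]
upper_bush 0.64 [215.2 202.1] [516.6 -37.9  94. ]
lower_bush 0.85 [227.  195.1] [518.2 -39.3  42. ]
pin_long_head 0.81 [ 32.4 301.1] [ 547.1 -248.   135.5]
stand 0.95 [103.4 236.1] [ 518.9 -240.6    0. ]
stand 0.2 [306.8 192.3] [553.4  51.2   0. ]
  rot [-0. -0.  0.] j6 -2.308411800859477
  rot [ 0.  -0.  -3.1] j6 -2.308411800859477
linear [ -63.4 -306.7   -2.3]
```

View pics/w2.png

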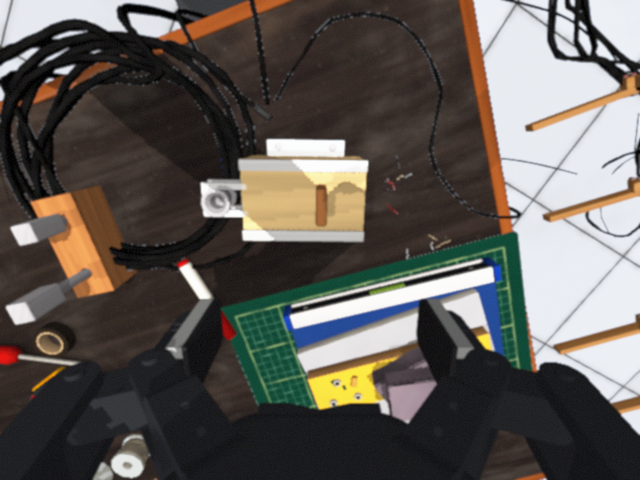

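```bash
python3 - <<'E'
from h import *
plan((545,-245,260),np.radians(83.4))
E
```

```text
rot [-0.002 -0.003 -0.214] j6 -2.308411800859477
  rot [-0.004  0.003  2.927] j6 -2.308411800859477
linear [ -91.8 -297.    22.6]
```

{"method": "arm_command", "body": {"rows": [{"grip": 1, "linear": [-15, -50, 0], "rot": [0, 0, -0.07]}, {"grip": 1, "linear": [-31, -100, 0], "rot": [0, 0, -0.14]}, {"grip": 1, "linear": [-46, -150, 5], "rot": [0, 0, -0.214]}, {"grip": 1, "linear": [-62, -200, 10], "rot": [-0.002, -0.003, -0.214]}, {"grip": 1, "linear": [-77, -250, 15], "rot": [-0.002, -0.003, -0.214]}, {"grip": 1, "linear": [-92, -297, 22], "rot": [-0.002, -0.003, -0.214]}, {"grip": 1, "linear": [-92, -297, 22], "rot": [-0.002, -0.003, -0.214]}, {"grip": 1, "linear": [-92, -297, 22], "rot": [-0.002, -0.003, -0.214]}, {"grip": 1, "linear": [-92, -297, 22], "rot": [-0.002, -0.003, -0.214]}]}}

```text
clock: 10.25
position: [546.0, -243.9, 261.9]
ee_rot: [0.057, 0.998, 0.001, 0.002]
contact_force: [-0.7, 0.5, -0.6]
gripper_width: 85.4
grasp_force: 0.0
```

```bash
python3 - <<'E'
from h import *
np.set_printoptions(precision=1,suppress=True)
s=arm.read_state();T=Ttool(s);p=imaging.get_image('wrist');save(p,'w3.png')
print(s['position'])
for q,z in dict(pin_long_head=135.5,pin_long=8,pin_short=8,stand=0).items():
    for r in models.tip_of(p,q)[:2]: print(q,round(r['score'],2),np.array(r['pixel']),atz(p,r['pixel'],z,T))
E
```

```text
[ 546.  -243.9  261.9]
pin_long_head 0.59 [316.1 226.9] [ 550.1 -246.6  135.5]
pin_long 0.75 [317.2 201.8] [ 552.8 -246.5    8. ]
pin_short 0.85 [314.8 141.5] [ 479.7 -240.8    8. ]
stand 0.64 [319.1 172.6] [ 517.8 -240.     0. ]
```

View pics/w3.png

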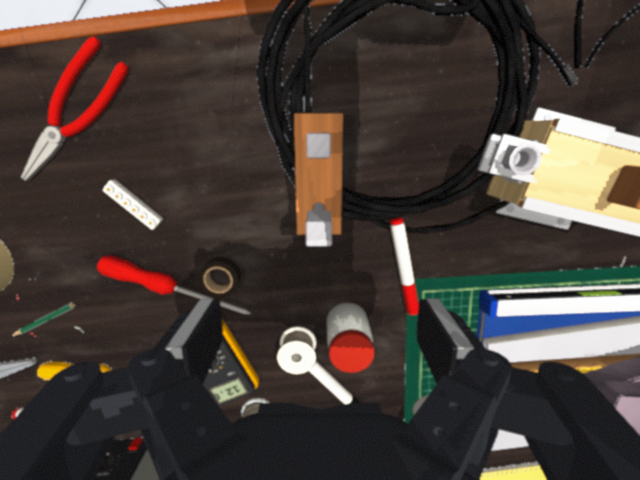

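```bash
python3 - <<'E'
from h import *
np.set_printoptions(precision=1,suppress=True)
s=arm.read_state();T=Ttool(s);p=imaging.get_image('wrist')
c=atz(p,(318.3,233),158,T);print(c)
g=p['frame'][215:252,300:338].astype(int).sum(2)//3
m=((p['frame'].astype(int).max(2)-p['frame'].astype(int).min(2)<25)&(p['frame'].min(2)>150)).astype('uint8')[205:255,295:345]
cs=max(cv2.findContours(m,0,1)[0],key=cv2.contourArea);print(cv2.minAreaRect(cs))
b=np.array(cv2.boxPoints(cv2.minAreaRect(cs)))+[295,205]
w=np.array([atz(p,x,158,T) for x in b]);print(w,w.mean(0))
plan((550,-246,121),np.radians(84))
E
```

```text
[ 549.5 -244.8  158. ]
((22.5, 28.0), (24.0, 23.0), 90.0)
[[ 538.  -253.7  158. ]
 [ 540.2 -234.8  158. ]
 [ 561.1 -237.   158. ]
 [ 558.8 -256.4  158. ]] [ 549.5 -245.5  158. ]
  rot [ 0.  0. -0.] j6 -1.5333189257856537
  rot [ 0.  -0.   3.1] j6 -1.5333189257856537
linear [ -3.6  -1.5 141.2]
```

{"method": "arm_command", "body": {"rows": [{"grip": 1, "linear": [-3.5, -1.3, 40], "rot": [0.003, 0.001, 0]}, {"grip": 1, "linear": [-3.5, -1.3, 90], "rot": [0.003, 0.001, 0]}, {"grip": 1, "linear": [-3.5, -1.3, 125], "rot": [0.003, 0.001, 0]}, {"grip": 1, "linear": [-3.5, -1.3, 141], "rot": [0.003, 0.001, 0]}, {"grip": 0.6, "linear": [-3.5, -1.3, 141], "rot": [0.003, 0.001, 0]}, {"grip": 0.4, "linear": [-3.5, -1.3, 141], "rot": [0.003, 0.001, 0]}, {"grip": 0.1, "linear": [-3.5, -1.3, 141], "rot": [0.003, 0.001, 0]}, {"grip": 0, "linear": [-3.5, -1.3, 141], "rot": [0.003, 0.001, 0]}, {"grip": 0, "linear": [-3.5, -1.3, 141], "rot": [0.003, 0.001, 0]}]}}

```text
clock: 11.68
position: [550.6, -246.6, 122.5]
ee_rot: [0.057, 0.998, -0.001, 0.002]
contact_force: [-0.2, 1.5, 5.0]
gripper_width: 20.4
grasp_force: 61.2
```

```bash
python3 - <<'E'
from h import *
s=arm.read_state();print(s['position'],s['wrist_torque'],R.from_quat(s['ee_rot']).as_matrix()[:,2])
E
```

```text
[ 550.590986  -246.6213553  122.5440487] [ 0.27910838  0.12342912 -0.01972891] [ 0.0047968  -0.0025914  -0.99998514]
```

{"method": "arm_command", "body": {"rows": [{"grip": 0, "linear": [0, 0, -6], "rot": [0, 0, 0]}, {"grip": 0, "linear": [0, 0, -16], "rot": [0, 0, 0]}, {"grip": 0, "linear": [0, 0, -30], "rot": [0, 0, 0]}, {"grip": 0, "linear": [0, 0, -46], "rot": [0, 0, 0]}, {"grip": 0, "linear": [0, 0, -64], "rot": [0, 0, 0]}, {"grip": 0, "linear": [0, 0, -84], "rot": [0, 0, 0]}, {"grip": 0, "linear": [0, 0, -104], "rot": [0, 0, 0]}, {"grip": 0, "linear": [0, 0, -120], "rot": [0, 0, 0]}, {"grip": 0, "linear": [0, 0, -120], "rot": [0, 0, 0]}]}}

```text
clock: 12.8
position: [549.9, -246.3, 242.8]
ee_rot: [0.058, 0.998, -0.001, 0.003]
contact_force: [0.3, -0.2, -1.0]
gripper_width: 20.1
grasp_force: 60.4
```

```bash
python3 - <<'E'
from h import *
plan((525,-60,240),np.radians(83.5))
E
```

```text
rot [-0.002  0.005 -0.002] j6 -1.5345889436448812
  rot [8.00e-03 3.00e-03 3.14e+00] j6 -1.5345889436448812
linear [ 46.2 182.2   2.3]
```

{"method": "arm_command", "body": {"rows": [{"grip": 0, "linear": [7, 27, 0], "rot": [0, 0.002, 0]}, {"grip": 0, "linear": [16, 62, 0], "rot": [0, 0.004, 0]}, {"grip": 0, "linear": [25, 100, 0], "rot": [-0.002, 0.005, 0]}, {"grip": 0, "linear": [35, 138, 0], "rot": [-0.002, 0.005, 0]}, {"grip": 0, "linear": [43, 170, 0], "rot": [-0.002, 0.005, 0]}, {"grip": 0, "linear": [52, 197, 0], "rot": [-0.002, 0.005, 0]}, {"grip": 0, "linear": [56, 202, 2], "rot": [-0.002, 0.005, 0]}, {"grip": 0, "linear": [56, 202, 2], "rot": [-0.002, 0.005, 0]}, {"grip": 0, "linear": [56, 202, 2], "rot": [-0.002, 0.005, 0]}]}}

```text
clock: 13.92
position: [517.0, -39.7, 238.3]
ee_rot: [0.058, 0.998, 0.0, -0.002]
contact_force: [-0.5, -0.2, -0.7]
gripper_width: 20.1
grasp_force: 60.4
```

```bash
python3 - <<'E'
from h import *
np.set_printoptions(precision=2,suppress=True)
for c,zz in(('wrist',1),('side',1),('top',1)):
    s=arm.read_state();T=Ttool(s);p=imaging.get_image(c);save(p,c+'4.png')
    tip=s['position']+T[:3,2]*0-np.array([0,0,114.5])
    M=np.linalg.inv(T@p['T_tool_cam']) if c=='wrist' else np.array(p['extrinsics'])
    q=M[:3,:3]@tip+M[:3,3];print(c,s['position'],T[:3,2],'exp tip px',p['fx']*q[0]/q[2]+p['cx'],p['fy']*q[1]/q[2]+p['cy'])
    for q,z in dict(pin_long=tip[2],upper_bush=94,pin_long_head=tip[2]+127.5,tab_top=114).items():
        for r in models.tip_of(p,q)[:1]: print(q,round(r['score'],2),np.array(r['pixel']),atz(p,r['pixel'],z,T))
w=cv2.imread('pics/wrist4.png')[120:360,200:440];sd=cv2.imread('pics/side4.png')[150:330,260:440]
cv2.imwrite('pics/c4.png',np.hstack([cv2.resize(w,(400,400)),cv2.resize(sd,(400,400))]))
E
```

```text
wrist [516.99 -39.75 238.27] [-0.  0. -1.] exp tip px 318.82460043377 226.57418447404973
pin_long 0.6 [322.  227.1] [517.77 -37.08 123.77]
upper_bush 0.7 [319.7 219.9] [518.6  -39.12  94.  ]
pin_long_head 0.8 [320.4 292.7] [516.65 -38.82 251.27]
tab_top 0.97 [441.6 252.5] [557.09  68.66 114.  ]
side [517.09 -39.54 238.45] [-0.  0. -1.] exp tip px 335.17816566447146 237.79669413770583
pin_long 0.69 [334.9 237.7] [516.58 -39.15 123.95]
upper_bush 0.84 [331.6 248.2] [510.67 -25.09  94.  ]
pin_long_head 0.79 [337.6 171.2] [520.22 -35.22 251.45]
tab_top 0.83 [353.1 218.7] [554.84  63.83 114.  ]
top [517.03 -39.14 238.52] [-0.  0. -1.] exp tip px 296.22299495741674 236.71943014814266
pin_long 0.45 [300.8 236.9] [516.78 -47.06 124.02]
upper_bush 0.72 [300.1 238.5] [518.34 -44.45  94.  ]
tab_top 0.72 [404.8 251.1] [ 494.87 -227.36  114.  ]
```

View pics/c4.png

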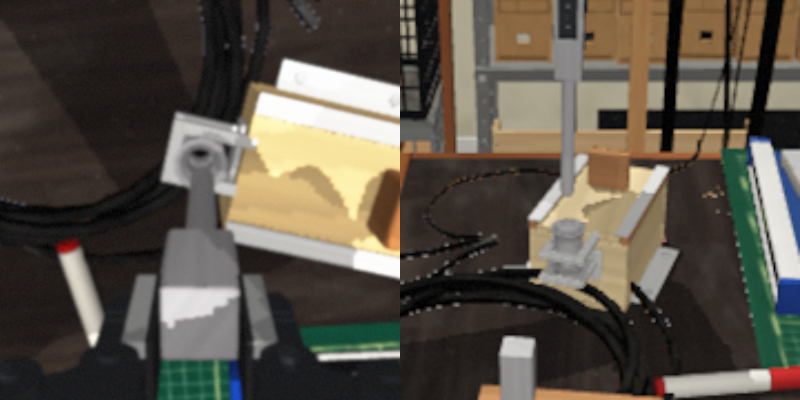

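{"method": "arm_command", "body": {"rows": [{"grip": 0, "linear": [0, 0, 8], "rot": [0, 0, 0]}, {"grip": 0, "linear": [0, 0, 18], "rot": [0, 0, 0]}, {"grip": 0, "linear": [0, 0, 24], "rot": [0, 0, 0]}, {"grip": 0, "linear": [0, 0, 24], "rot": [0, 0, 0]}]}}

```text
clock: 15.18
position: [516.5, -39.1, 213.7]
ee_rot: [0.058, 0.998, 0.0, -0.002]
contact_force: [0.3, 0.1, -0.6]
gripper_width: 20.1
grasp_force: 60.4
```

```bash
python3 - <<'E'
from h import *
np.set_printoptions(precision=2,suppress=True)
for c in('wrist','side'):
    s=arm.read_state();T=Ttool(s);p=imaging.get_image(c);save(p,c+'5.png')
    M=np.linalg.inv(T@p['T_tool_cam']) if c=='wrist' else np.array(p['extrinsics'])
    for z in(s['position'][2]-114.5,94,60):
        t=np.array([*s['position'][:2],z]);q=M[:3,:3]@t+M[:3,3];print(c,s['position'],z,p['fx']*q[0]/q[2]+p['cx'],p['fy']*q[1]/q[2]+p['cy'])
w=cv2.imread('pics/wrist5.png')[180:260,280:360];sd=cv2.imread('pics/side5.png')[205:285,295:375]
cv2.imwrite('pics/c5.png',np.hstack([cv2.resize(w,(400,400),interpolation=2),cv2.resize(sd,(400,400),interpolation=2)]))
E
```

```text
wrist [516.51 -39.09 213.67] 99.16722734853113 318.86008015947783 226.72127812790018
wrist [516.51 -39.09 213.67] 94 318.86564596201345 225.1814881417707
wrist [516.51 -39.09 213.67] 60 318.8980740426034 216.21019721968676
side [516.89 -39.09 214.23] 99.73224971770901 334.9557809492922 249.13882728250454
side [516.89 -39.09 214.23] 94 334.93021841552104 251.8055763535918
side [516.89 -39.09 214.23] 60 334.78180309954075 267.2886426868534
```

View pics/c5.png

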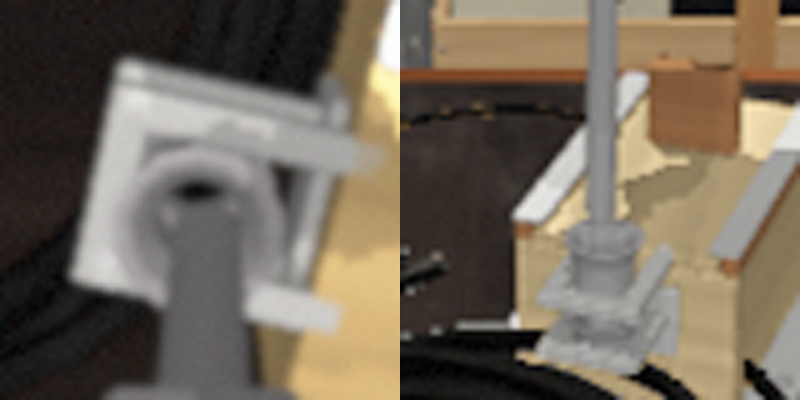

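{"method": "arm_command", "body": {"rows": [{"grip": 0, "linear": [-0.8, 0, 3], "rot": [0, 0, 0]}, {"grip": 0, "linear": [-0.8, 0, 8], "rot": [0, 0, 0]}, {"grip": 0, "linear": [-0.8, 0, 13], "rot": [0, 0, 0]}, {"grip": 0, "linear": [-0.8, 0, 17], "rot": [0, 0, 0]}, {"grip": 0, "linear": [-0.8, 0, 20], "rot": [0, 0, 0]}, {"grip": 0, "linear": [-0.8, 0, 20], "rot": [0, 0, 0]}]}}

```text
clock: 16.02
position: [517.6, -39.2, 194.3]
ee_rot: [0.058, 0.998, 0.0, -0.002]
contact_force: [0.5, 0.0, -1.0]
gripper_width: 20.4
grasp_force: 60.4
```

{"method": "arm_command", "body": {"rows": [{"grip": 0, "linear": [0, 0, 4], "rot": [0, 0, 0]}, {"grip": 0, "linear": [0, 0, 9], "rot": [0, 0, 0]}, {"grip": 0, "linear": [0, 0, 14], "rot": [0, 0, 0]}, {"grip": 0, "linear": [0, 0, 19], "rot": [0, 0, 0]}, {"grip": 0, "linear": [0, 0, 24], "rot": [0, 0, 0]}, {"grip": 0, "linear": [0, 0, 28], "rot": [0, 0, 0]}, {"grip": 0, "linear": [0, 0, 28], "rot": [0, 0, 0]}]}}

```text
clock: 16.9
position: [517.4, -39.1, 166.1]
ee_rot: [0.058, 0.998, 0.0, -0.002]
contact_force: [-0.7, -0.3, -1.0]
gripper_width: 20.4
grasp_force: 60.3
```

{"method": "arm_command", "body": {"rows": [{"grip": 0, "linear": [0, 0, 4], "rot": [0, 0, 0]}, {"grip": 0, "linear": [0, 0, 9], "rot": [0, 0, 0]}, {"grip": 0, "linear": [0, 0, 14], "rot": [0, 0, 0]}, {"grip": 0, "linear": [0, 0, 19], "rot": [0, 0, 0]}, {"grip": 0, "linear": [0, 0, 24], "rot": [0, 0, 0]}, {"grip": 0, "linear": [0, 0, 29], "rot": [0, 0, 0]}, {"grip": 0, "linear": [0, 0, 29.5], "rot": [0, 0, 0]}, {"grip": 0, "linear": [0, 0, 29.5], "rot": [0, 0, 0]}]}}

```text
clock: 17.9
position: [517.4, -39.1, 136.9]
ee_rot: [0.058, 0.998, 0.0, -0.002]
contact_force: [0.2, -0.2, -1.2]
gripper_width: 20.8
grasp_force: 60.4
```

```bash
python3 - <<'E'
from h import *
np.set_printoptions(precision=2,suppress=True)
for c in('wrist','side'):
    s=arm.read_state();T=Ttool(s);p=imaging.get_image(c);save(p,c+'6.png')
    for q,z in dict(pin_long=22,lower_bush=42,upper_bush=94,pin_long_head=149.5,tab_top=114).items():
        for r in models.tip_of(p,q)[:1]: print(c,q,round(r['score'],2),np.array(r['pixel']),atz(p,r['pixel'],z,T))
print(s['position'],s['contact_force'],s['wrist_torque'])
w=cv2.imread('pics/wrist6.png')[150:310,240:400];sd=cv2.imread('pics/side6.png')[200:300,285:385]
cv2.imwrite('pics/c6.png',np.hstack([cv2.resize(w,(400,400),interpolation=2),cv2.resize(sd,(400,400),interpolation=2)]))
E
```

```text
wrist pin_long 0.36 [498.9 305.6] [612.66 118.79  22.  ]
wrist lower_bush 0.8 [316.4 231.7] [516.16 -40.86  42.  ]
wrist upper_bush 0.59 [317.3 256.2] [518.09 -40.1   94.  ]
wrist pin_long_head 0.74 [318.  289.3] [515.27 -39.14 149.5 ]
wrist tab_top 0.94 [497.7 307.3] [557.66  69.13 114.  ]
side pin_long 0.71 [334.  283.2] [515.69 -36.44  22.  ]
side lower_bush 0.59 [333.1 276.1] [513.77 -42.15  42.  ]
side upper_bush 0.78 [333.5 254. ] [514.14 -47.46  94.  ]
side pin_long_head 0.58 [337.  223.4] [520.3 -31.3 149.5]
side tab_top 0.83 [349.9 218.8] [548.28  63.33 114.  ]
[517.5  -39.03 137.11] [ 0.6  -0.46 -1.32] [-0.26 -0.03  0.05]
```

View pics/c6.png

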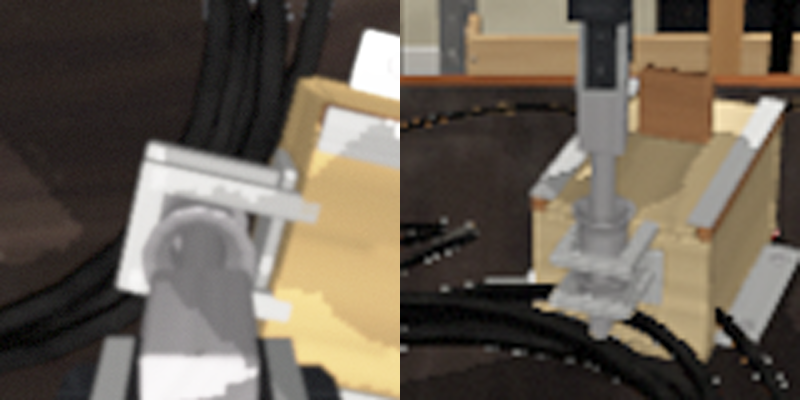

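The wrist crop shows the shaft inside the upper mouth at about (317, 250). The side crop shows the tip standing out below the lower bushing at about (335, 284), with the cover shut and the contact force near zero.

```bash
python3 -c "
from bench import job
print(job.job_done())"
```

```text
the job is handed in; nothing more can be done
None
```

The cover is fully shut and the long pin is threaded through both bushings, held upright in the gripper with its tip about 2 cm below the lower bushing; the short pin was left in the stand, and the job is handed in.

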